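# Lock the open bayonet clamp on the abrasion tester

## Task

On the red bed of the abrasion tester the clamp with the blue handle bar has been left unlocked. Push its handle straight down against the spring, turn it a quarter turn clockwise (seen from above), let it rise so that its pins seat in their notches, and let go. Leave the clamps with the black and the yellow bar locked as they are.

Things in the scene. Friction and masses are not known exactly. Their poses are not given: they have to be found in the camera images.
- blue_base: Fixed foot of the blue clamp: steel disc 124 mm wide with cream face, on it a steel collar 92 mm wide, top 45 mm up. Origin: centre of its underside, on the red bed, 60 mm above the table. x points at an orange dot (another opposite): bar along x = unlocked. y points at a green dot: bar along y = locked. Blue, black and yellow clamps, else alike, stand in a row in any order.
- blue_grip (a point): Middle of the blue handle, an upright bar 56 mm long, 16 thick, 38 high, white line on top, on a round cap 64 mm wide; two brass pins under its ends reach 50 mm from the axis. Point: on the turning axis, 16 mm below the bar's top, 22 mm above the cap's top; unlocked it is 84 mm above the red bed. x along the bar, y across its thickness, z up; moves with the handle. Unlocked at the start.
- blue_press (a joint): How far the blue handle is pushed down, m: 0 up (start), 0.018 hard stop. A spring resists, about 4 N at the top, 10 N at the bottom. The pins pass under the collar only above 0.012: keep it at 0.013 to 0.018 while turning. After the turn the spring lifts it to about 0.006, pins seated in the notches.
- blue_turn (a joint): Turn of the blue handle, rad, growing clockwise seen from above: starts at 0 to 0.12 (unlocked), stop at 1.70. The pins can rise into the notches from about 1.25 to 1.70; aim at 1.5. Turns with under 0.15 N m and stays where left. Between 0.22 and 1.25 it turns only while pushed down.
- black_turn (a joint): Turn of the clamp with the black bar, values as blue_turn; locked (1.4 to 1.6) from the start, its cap 6 mm lower than an unlocked one; stays so.
- yellow_turn (a joint): Turn of the clamp with the yellow bar, values as blue_turn; locked (1.4 to 1.6) from the start, its cap 6 mm lower than an unlocked one; stays so.

How it is judged:
By the outcome, as a careful person would: the job done as asked, in the order asked, and still so for the second after the job is handed in, with the robot touching nothing.
It also fails if it takes over 32 s, if anything falls off the work surface, if the arm or the gripper's body presses on something with over 40 N, if the wrist force passes 120 N, or if a joint passes its speed limit or range.

## Robot

A 6-joint arm with a two-finger parallel gripper is mounted at the origin on the work surface. World frame = base frame: x ahead of the robot, y to its left, z up, the work surface at z = 0. Lengths are in m, angles in degrees, forces in N, time in s.
With the tool pointing down it reaches from about 0.4 to 0.825 m from the base axis. Payload 7 kg.
Tool frame: the origin (TCP) lies midway between the tips of the shut fingers; the grasp point (between the pads) lies 19 mm behind it; z points along the fingers, x is the direction in which the jaws open and shut, and the axes are right-handed (so a half turn about z gives the same grasp; the last joint's range is limited). The gripper opens to 88 mm and grips with 3 to 60 N. Pads are 19 mm wide; open, the fingers measure 130 mm over their backs; the gripper's body (78 mm by 193 mm) begins 47 mm behind the grasp point.
Start: joints at [82.569, 20.546, 0.682, 0, -70.136, -16.507], TCP at [0.274, 0.617, 0.227] pointing down, gripper open.
Joint ranges: [-176.03, 176.03], [-82.01, 121.73], [-58.28, 71.71], [-173.87, 95.51], [-174.79, -0.11], [-173.66, 173.66]. Speed limits (degrees/s): [136.94, 136.94, 172.46, 180, 180, 180].

## Interface

Orientations are given as [roll, pitch, yaw] about the fixed x, y, z axes, in that order (R = Rz(yaw) Ry(pitch) Rx(roll)).
In Python, from plant import ctrl, vision, nets gives the robot as it stands.
- The arm moves only by the shell command python3 -m jog 'ROWS'. ROWS is text: rows parted by semicolons, each of 7 numbers parted by spaces: the turn, a rotation vector about the tool's x, y, z in units of 0.1 rad (1.0 is 0.1 rad), then the shift along the tool's x, y, z in units of 4 cm (1.0 is 4 cm), then the opening, from -1 (shut) to 1 (fully open). In form: rx ry rz x y z jaw; .... A call has 1 to 8 rows; each row shifts and turns the commanded pose from where the row before left it, along the tool's axes as they then stand; what a row does not reach is not made up. A row lasts 1/8 s, in which the tool goes at most 62.5 mm and 10.7 degrees, less where a joint would pass 70% of its speed; a pose out of reach is approached as far as the arm can. A call with a number of a shift or a turn outside -1 to 1 is refused whole. A call with a gripper value outside its range is refused whole. The fingers move at their own pace and stop on an object; the grip force is fixed at half the most. Time passes only in rows, so rows that do not move let the fingers close. It gives the time, the measured TCP pose, the force and the opening at its end, in the units of the state.
- ctrl.get_obs(): the state, without advancing time (a new reading comes with each control period).
- vision.snapshot(name): name is "scene" or "top" or "wrist"; returns (picture, depth): 480x640x3 uint8, red, green, blue; 480x640 float32, m along the optical axis (not along the pixel's ray), 0 where there is no reading.
- vision.camera_info(name): a dict with "camera_matrix" (3x3 intrinsics, pixels), "camera_from_world" (4x4, takes a point from world to camera coordinates); the wrist camera has in their place "tool_from_camera" (4x4, takes a point from camera to tool coordinates, whose origin is the TCP and whose axes are the tool frame's). Camera axes: x right, y down, z forward; pixel columns grow to the right and rows downward; lengths in m; the calibration is good to about 2 mm. A picture is of the moment at which its call begins: read the wrist's pose just before it. camera_info takes no time and is no camera call.
- ctrl.close_job(): hands the job in, once; it reports no verdict.
Trained networks look in the newest picture that a camera, given by its name, has taken for a name from the list of things; names that differ only in an ending like _2 or _b are one class to them, and where a whole thing is asked for, a point or a joint stands for the part that bears it (a point fixed in the world has none). Each returns a list of dicts, best first, with "score" (0 to 1); they miss things now and then, are a little off and sometimes report something else, mostly with a low value. They report only what shows in the picture. A call takes as long as a camera call.
- nets.boxes_of(target, camera): "location" ([x, y, z] in m, in world coordinates, good to about 4 mm: the middle of the surface that is visible of it).
The state is a dict: "clock": time; "joint_pos": joint angles; "qvel": joint speeds; "tau": joint torques, N m; "tool_pos": TCP position; "orientation": TCP orientation; "force": force on the tool from outside, world axes, zero at the start; "moment": the same for the moment, N m; "opening": finger opening in m.
Only numpy, scipy, OpenCV 4.12 (cv2) and the standard library are available. Lean on these libraries where they do the work, as an engineer would, in place of code of your own. Each camera call takes 0.05 s, during which the arm holds its last target.

## Working session

There is one attempt and no reset: what is moved stays moved. The work goes in short steps, Python scripts to look and compute and a shell command to move; the robot and the scene stay as the last step left them, time stands still between calls to the robot, and variables do not carry over. Pictures are saved under pics/ and viewed, and the job is handed in when it is done.

```bash
mkdir -p pics; ls; python3 - <<'E'
from plant import ctrl,vision,nets
import cv2,numpy as np
o=ctrl.get_obs();print(o['clock'],o['tool_pos'],o['orientation'],o['opening'])
for n in ['top','scene']:
    p,d=vision.snapshot(n);cv2.imwrite(f'pics/{n}1.png',p[:,:,::-1]);np.save(f'pics/{n}d.npy',d);np.save(f'pics/{n}p.npy',p)
    for t in ['blue_base','blue_grip']:
        print(n,t,nets.boxes_of(t,n)[:4])
    print(vision.camera_info(n))
E
```

```text
pics
0.0 [0.27370401 0.61650137 0.22560905] [-1.79990920e+02 -9.57811912e-02 -1.13943843e+02] 0.08760489233833949
top blue_base [{'location': [0.5777, -0.1711, 0.1032], 'score': 0.96}]
top blue_grip [{'location': [0.5739, -0.1764, 0.1249], 'score': 0.95}]
{'camera_matrix': array([[541.05179209,   0.        , 324.55495372],
       [  0.        , 541.05179209, 231.88888177],
       [  0.        ,   0.        ,   1.        ]]), 'camera_from_world': array([[ 0.01959272, -0.99943595, -0.0272748 ,  0.02837515],
       [-0.99747467, -0.01767703, -0.06878805,  0.556113  ],
       [ 0.06826711,  0.02855366, -0.99725839,  0.83677794],
       [ 0.        ,  0.        ,  0.        ,  1.        ]])}
scene blue_base [{'location': [0.5939, -0.1618, 0.1031], 'score': 0.55}]
scene blue_grip [{'location': [0.5838, -0.1767, 0.1211], 'score': 0.77}]
{'camera_matrix': array([[483.61195497,   0.        , 312.98016794],
       [  0.        , 483.61195497, 234.64249447],
       [  0.        ,   0.        ,   1.        ]]), 'camera_from_world': array([[-0.72028044,  0.69367005, -0.00423646,  0.3989115 ],
       [ 0.61042422,  0.63091648, -0.47888064, -0.29607507],
       [-0.3295123 , -0.34751439, -0.8778698 ,  1.03863376],
       [ 0.        ,  0.        ,  0.        ,  1.        ]])}
```

View pics/top1.png

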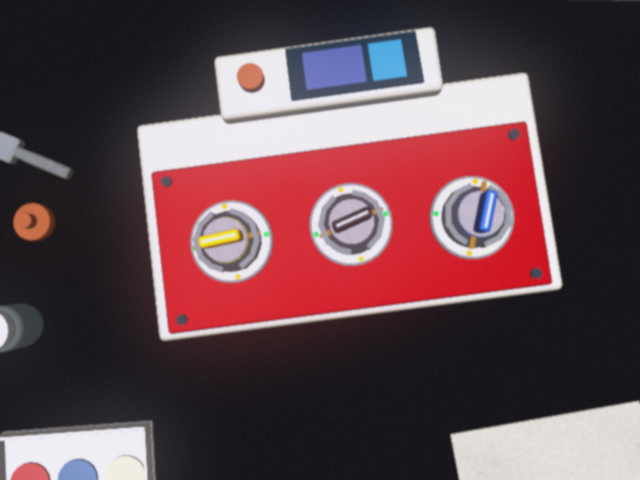

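View pics/scene1.png

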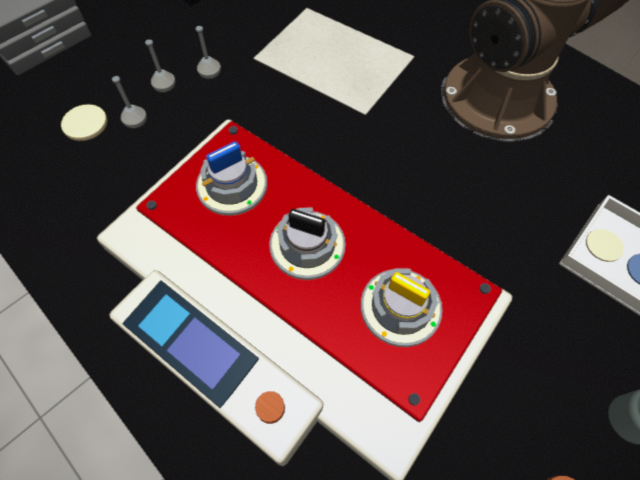

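The top view shows the blue bar at about (487,211), black at (350,219) and yellow at (219,239). I'll measure the bar's axis and the base centre next.

```bash
cat > h.py <<'E'
import numpy as np,cv2
def backz(K,T,uv,z):
    R=T[:3,:3];t=T[:3,3];c=-R.T@t
    r=R.T@(np.linalg.inv(K)@np.array([uv[0],uv[1],1.]));s=(z-c[2])/r[2];return c+s*r
def cloud(K,T,d,m):
    v,u=np.nonzero(m&(d>0));z=d[v,u]
    P=np.c_[(u-K[0,2])/K[0,0]*z,(v-K[1,2])/K[1,1]*z,z]
    return (P-T[:3,3])@T[:3,:3],np.c_[u,v]
E
python3 - <<'E'
from plant import vision
from h import *
for n,roi in [('top',(430,170,520,265)),('scene',(190,130,270,220))]:
    p=np.load(f'pics/{n}p.npy');d=np.load(f'pics/{n}d.npy');c=vision.camera_info(n);K,T=c['camera_matrix'],c['camera_from_world']
    h=cv2.cvtColor(p,cv2.COLOR_RGB2HSV);roim=np.zeros(d.shape,bool);roim[roi[1]:roi[3],roi[0]:roi[2]]=1
    blue=roim&(h[...,0]>100)&(h[...,0]<130)&(h[...,1]>110)
    P,uv=cloud(K,T,d,blue)
    print(n,len(P),'z pct',np.percentile(P[:,2],[5,50,80,95]))
    top=P[P[:,2]>0.152];Q=top[:,:2];m=Q.mean(0);w,V=np.linalg.eigh(np.cov((Q-m).T));a=V[:,1]
    s=(Q-m)@a;print('topbar n',len(Q),m,'mid',m+a*(s.min()+s.max())/2,'ang',np.degrees(np.arctan2(a[1],a[0])),'len',np.ptp(s),'wid',np.ptp((Q-m)@V[:,0]))
    for nm,lo,hi,s0,z in [('orange',8,24,120,.075),('green',50,75,90,.07)]:
        mm=(roim&(h[...,0]>lo)&(h[...,0]<hi)&(h[...,1]>s0)).astype(np.uint8)
        k,l,st,ce=cv2.connectedComponentsWithStats(mm)
        for i in range(1,k):
            if st[i,4]>3:print(nm,st[i,4],ce[i].round(1),backz(K,T,ce[i],z).round(4), np.median(d[l==i]))
    Pa,_=cloud(K,T,d,roim)
    cap=Pa[(Pa[:,2]>0.117)&(Pa[:,2]<0.127)];print('cap',len(cap),cap.mean(0),cap.min(0),cap.max(0))
    wm=roim&(h[...,1]<70)|roim&(h[...,0]>20)&(h[...,0]<150);
    k=roim&~((h[...,1]>150)&((h[...,0]<8)|(h[...,0]>170)))
    ct=max(cv2.findContours(k.astype(np.uint8),0,1)[0],key=cv2.contourArea)
    x=np.array([backz(K,T,q,.07)[:2] for q in ct[:,0]]).astype(np.float32);(cc,ax,an)=cv2.fitEllipse(x);print('disc',cc,ax)
E
```

```text
top 453 z pct [0.14559992 0.16006906 0.16174519 0.16266109]
topbar n 389 [ 0.57723752 -0.17751683] mid [ 0.57847642 -0.17775956] ang 168.91503654428047 len 0.05470659583017049 wid 0.016421484127160973
orange 5 [474.2 179.6] [ 0.6331 -0.1826  0.075 ] 0.8027673
orange 32 [483.2 186.2] [ 0.6235 -0.1959  0.075 ] 0.76580155
orange 59 [472.  241.9] [ 0.5408 -0.1794  0.075 ] 0.76187897
green 18 [435.4 213.1] [ 0.5829 -0.1268  0.07  ] 0.8000107
cap 984 [ 0.57730764 -0.17489389  0.12310308] [ 0.54677827 -0.21078695  0.11702519] [ 0.60929305 -0.14692954  0.12693619]
disc (0.578283429145813, -0.17993301153182983) (0.12401813268661499, 0.12450486421585083)
scene 614 z pct [0.11622082 0.14816655 0.15990133 0.16181162]
topbar n 259 [ 0.58095159 -0.17760592] mid [ 0.57976849 -0.17738267] ang 169.31424883975154 len 0.05476365469132176 wid 0.015270810496561114
orange 35 [249.8 159.9] [ 0.5244 -0.1935  0.075 ] 0.82804453
orange 8 [256.1 165.9] [ 0.5248 -0.1756  0.075 ] 0.8635283
orange 49 [207.1 181.5] [ 0.6084 -0.2096  0.075 ] 0.80613005
orange 16 [205.2 198.4] [ 0.6323 -0.1841  0.075 ] 0.8307213
green 17 [248.9 201.6] [ 0.5812 -0.1299  0.07  ] 0.8270179
cap 495 [ 0.58439853 -0.1667705   0.12268811] [ 0.54785451 -0.20558246  0.11703725] [ 0.61073655 -0.14846071  0.12693391]
disc (0.5745823979377747, -0.18810798227787018) (0.11958027631044388, 0.15194500982761383)
```

```bash
python3 - <<'E'
import cv2,numpy as np
p=np.load('pics/topp.npy')[160:275,420:530,::-1];cv2.imwrite('pics/c1.png',cv2.resize(p,None,fx=5,fy=5,interpolation=cv2.INTER_CUBIC))
E
```

```text
(no output)
```

View pics/c1.png

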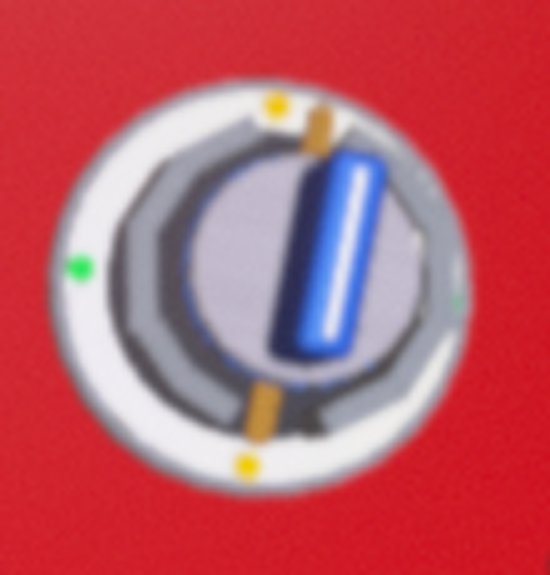

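```bash
python3 -m jog '0 0 -0.76 0 0 -0.5 1; 0 0 -0.76 0.3 -0.2 -0.5 1; 0 0 -0.75 0.6 -0.4 0 1; 0 0 0 0.95 -0.594 0 1; 0 0 0 0.95 -0.594 0 1; 0 0 0 0.95 -0.594 0 1; 0 0 0 0.95 -0.594 0 1; 0 0 0 0.95 -0.594 0 1'; python3 -m jog '0 0 0 0.95 -0.594 0 1; 0 0 0 0.95 -0.594 0 1; 0 0 0 0.95 -0.594 0 1; 0 0 0 0.95 -0.594 0 1; 0 0 0 0.95 -0.594 0 1; 0 0 0 0.95 -0.594 0 1; 0 0 0 0.95 -0.594 0 1; 0 0 0 0.95 -0.594 0 1'
```

```text
clock: 1.3
tool_pos: [0.3674, 0.3651, 0.2667]
orientation: [-180.0, 0.0, -100.9]
force: [1.2, 1.1, 0.2]
opening: 0.0876
clock: 2.3
tool_pos: [0.4965, 0.0305, 0.2668]
orientation: [-180.0, 0.0, -100.9]
force: [0.5, 0.7, -0.2]
opening: 0.0876
```

```bash
python3 -m jog '0 0 0 0.95 -0.6 0 1; 0 0 0 0.95 -0.6 0 1; 0 0 0 0.95 -0.6 0 1; 0 0 0 0.95 -0.6 0 1; 0 0 0 0.7 -0.5 0 1; 0 0 0 0 0 0 1; 0 0 0 0 0 0 1'; python3 - <<'E'
from plant import ctrl,vision,nets
from h import *
o=ctrl.get_obs();print(o['clock'],o['tool_pos'],o['orientation'])
from scipy.spatial.transform import Rotation as Ro
p,d=vision.snapshot('wrist');cv2.imwrite('pics/w1.png',p[:,:,::-1])
c=vision.camera_info('wrist');K=c['camera_matrix'];M=np.eye(4);M[:3,:3]=Ro.from_euler('xyz',o['orientation'],degrees=True).as_matrix();M[:3,3]=o['tool_pos']
T=np.linalg.inv(M@c['tool_from_camera'])
h=cv2.cvtColor(p,cv2.COLOR_RGB2HSV)
blue=(h[...,0]>100)&(h[...,0]<130)&(h[...,1]>110)
P,uv=cloud(K,T,d,blue);s=(P[:,2]>.152)&(P[:,2]<.17);P=P[s]
print(len(P),np.median(P,0));rect=cv2.minAreaRect((P[:,:2]*1000).astype(np.float32));print(rect)
for nm,lo,hi,s0,z in [('orange',8,32,110,.07),('green',45,80,90,.07)]:
    mm=((h[...,0]>lo)&(h[...,0]<hi)&(h[...,1]>s0)).astype(np.uint8)
    k,l,st,ce=cv2.connectedComponentsWithStats(mm)
    for i in range(1,k):
        if st[i,4]>15:print(nm,st[i,4],ce[i].round(1),backz(K,T,ce[i],z).round(4))
E
```

```text
clock: 3.18
tool_pos: [0.5756, -0.1668, 0.2663]
orientation: [180.0, 0.0, -101.0]
force: [-0.0, 0.2, -0.0]
opening: 0.0879
3.175 [ 0.57558623 -0.16676184  0.26632221] [ 1.79967973e+02  2.42910122e-03 -1.00967425e+02]
1581 [ 0.58054697 -0.17936558  0.15951122]
((578.6165771484375, -179.23989868164062), (15.509832382202148, 54.2823600769043), 78.65609741210938)
orange 76 [322.3 137.6] [ 0.6312 -0.1835  0.07  ]
orange 257 [331.1 158.9] [ 0.6133 -0.1874  0.07  ]
orange 73 [ 92.5 203. ] [0.6153 0.0166 0.07  ]
orange 60 [159.5 233.8] [ 0.5785 -0.0308  0.07  ]
orange 42 [145.6 244.5] [ 0.5716 -0.0161  0.07  ]
orange 1447 [ 86.3 377.4] [0.4533 0.0815 0.07  ]
orange 1423 [542.2 377.1] [ 0.3702 -0.3501  0.07  ]
orange 7119 [469.3 444.5] [ 0.3032 -0.2745  0.07  ]
green 69 [393.2 195.6] [ 0.5735 -0.2331  0.07  ]
green 58 [265.2 210.2] [ 0.5816 -0.1249  0.07  ]
green 71 [181.4 227.9] [ 0.5801 -0.0508  0.07  ]
green 56 [  3.2 298.7] [0.5466 0.1264 0.07  ]
```

View pics/w1.png

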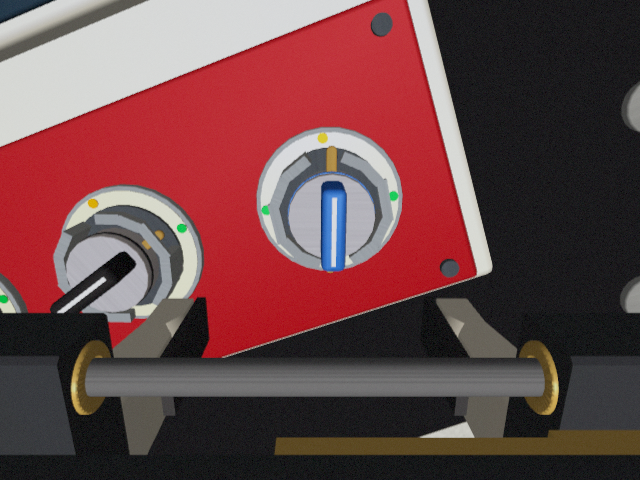

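The wrist view shows the blue bar upright at (333,227) and green dots at (265,210) and (393,196). That puts the axis at about (0.578, -0.179), with the bar at -11.3° and the base at about -4.5°, so blue_turn is about 0.12. It needs about 1.38 rad more. Descending onto the bar now.

```bash
python3 -m jog '0 0 0 0.28 -0.12 0.5 1; 0 0 0 0 0 0.8 1; 0 0 0 0 0 0.8 1; 0 0 0 0 0 0.6 1; 0 0 0 0 0 0.4 1; 0 0 0 0 0 0.2 1; 0 0 0 0 0 0.2 1; 0 0 0 0 0 0 1'
```

```text
clock: 4.22
tool_pos: [0.5784, -0.1786, 0.1265]
orientation: [180.0, -0.0, -100.9]
force: [0.5, -0.1, 1.2]
opening: 0.0876
```

```bash
python3 -m jog '0 0 0 0 0 0 -1; 0 0 0 0 0 0 -1; 0 0 0 0 0 0 -1; 0 0 0 0 0 0 -1; 0 0 0 0 0 0 -1; 0 0 0 0 0 0 -1; 0 0 0 0 0 0 -1; 0 0 0 0 0 0 -1'
```

```text
clock: 5.22
tool_pos: [0.5782, -0.1794, 0.1266]
orientation: [180.0, -0.1, -100.9]
force: [0.7, -4.5, -1.2]
opening: 0.0156
```

```bash
python3 -m jog '0 0 0 0.03 0 0.1 -1; 0 0 0 0 0 0.1 -1; 0 0 0 0 0 0.1 -1; 0 0 0 0 0 0.09 -1; 0 0 0 0 0 0 -1; 0 0 0 0 0 0 -1'
```

```text
clock: 5.98
tool_pos: [0.5784, -0.1797, 0.1118]
orientation: [-180.0, 0.0, -100.9]
force: [-3.0, 1.8, 9.7]
opening: 0.0154
```

```bash
python3 -m jog '0 0 0 0 0 0.02 -1; 0 0 0.3 0 0 0 -1; 0 0 0.6 0 0 0 -1; 0 0 0.8 0 0 0 -1; 0 0 0.8 0 0 0 -1; 0 0 0.5 0 0 0 -1; 0 0 0 0 0 0 -1'; python3 - <<'E'
from plant import ctrl,vision
import cv2
o=ctrl.get_obs();print(o['moment'])
p,d=vision.snapshot('wrist');cv2.imwrite('pics/w2.png',p[:,:,::-1])
p,d=vision.snapshot('scene');cv2.imwrite('pics/s2.png',cv2.resize(p[90:260,130:370,::-1],None,fx=3,fy=3))
E
```

```text
clock: 6.85
tool_pos: [0.5785, -0.1797, 0.1111]
orientation: [-180.0, 0.0, -118.1]
force: [-2.1, 1.9, 9.2]
opening: 0.016
[ 0.85002207  1.15988465 -0.06409425]
```

View pics/s2.png

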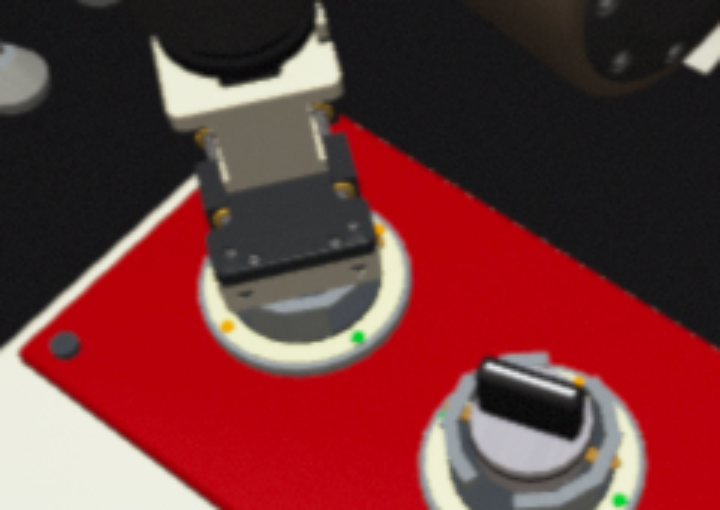

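View pics/w2.png

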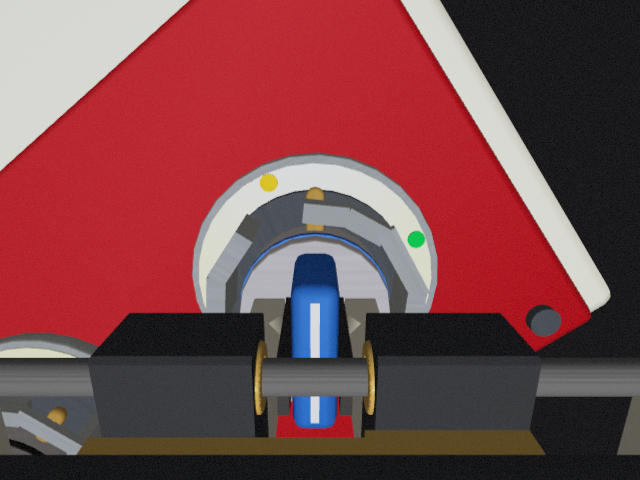

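The wrist view shows the pin at (314,195) passing under the collar, with the bar held centred at x≈315. Continuing the turn.

```bash
python3 -m jog '0 0 0.6 0 0 0 -1; 0 0 0.9 0 0 0 -1; 0 0 0.9 0 0 0 -1; 0 0 0.9 0 0 0 -1; 0 0 0.9 0 0 0 -1; 0 0 0.9 0 0 0 -1; 0 0 0.4 0 0 0 -1; 0 0 0 0 0 0 -1'
```

```text
clock: 7.95
tool_pos: [0.5786, -0.1796, 0.1111]
orientation: [-180.0, 0.1, -149.7]
force: [-2.0, 2.6, 8.7]
opening: 0.0157
```

```bash
python3 -m jog '0 0 0.6 0 0 0 -1; 0 0 0.9 0 0 0 -1; 0 0 0.9 0 0 0 -1; 0 0 0.9 0 0 0 -1; 0 0 0.9 0 0 0 -1; 0 0 0.7 0 0 0 -1; 0 0 0.37 0 0 0 -1; 0 0 0 0 0 0 -1'; python3 - <<'E'
from plant import ctrl,vision
import cv2
o=ctrl.get_obs();print(o['moment'])
p,d=vision.snapshot('wrist');cv2.imwrite('pics/w3.png',p[:,:,::-1])
E
```

```text
clock: 8.95
tool_pos: [0.5788, -0.1796, 0.1112]
orientation: [180.0, 0.1, -179.8]
force: [-2.2, 2.1, 9.0]
opening: 0.0159
[1.10805714 0.83437282 0.00673551]
```

View pics/w3.png

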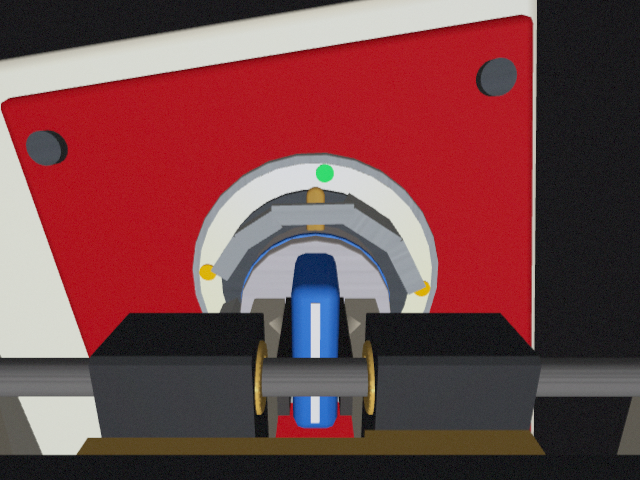

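The green dot at (324,173) sits just clockwise of the pin at (316,195), so the turn is about 1.5. Letting it rise.

```bash
python3 -m jog '0 0 0 0 0 -0.06 -1; 0 0 0 0 0 -0.06 -1; 0 0 0 0 0 -0.06 -1; 0 0 0 0 0 -0.05 -1; 0 0 0 0 0 0 -1; 0 0 0 0 0 0 -1'
```

```text
clock: 9.75
tool_pos: [0.5788, -0.1796, 0.1201]
orientation: [180.0, 0.1, -179.8]
force: [-1.3, 1.9, 6.2]
opening: 0.0156
```

```bash
python3 -m jog '0 0 0 0 0 -0.01 -1; 0 0 0 0 0 0 -1; 0 0 0 0 0 0 0; 0 0 0 0 0 0 0.5; 0 0 0 0 0 0 0.8; 0 0 0 0 0 0 0.8; 0 0 0 0 0 0 0.8; 0 0 0 0 0 0 0.8'
```

```text
clock: 10.75
tool_pos: [0.5783, -0.1798, 0.1198]
orientation: [180.0, 0.0, -179.8]
force: [0.7, 0.2, 0.6]
opening: 0.0701
```

```bash
python3 -m jog '0 0 0 0 0 -0.3 0.8; 0 0 0 0 0 -0.6 0.8; 0 0 0 0 0 -0.8 0.8; 0 0 0 0 0 -0.9 0.8; 0 0 0 0 0 -0.9 0.8; 0 0 0 0 0 -0.3 0.8; 0 0 0 0 0 0 0.8; 0 0 0 0 0 0 0.8'; python3 - <<'E'
from plant import ctrl,vision
from h import *
from scipy.spatial.transform import Rotation as Ro
def rep(n,p,d,K,T):
    h=cv2.cvtColor(p,cv2.COLOR_RGB2HSV);blue=(h[...,0]>100)&(h[...,0]<130)&(h[...,1]>110)
    P,uv=cloud(K,T,d,blue);P=P[(np.hypot(P[:,0]-.578,P[:,1]+.179)<.04)&(P[:,2]>.13)]
    zt=np.percentile(P[:,2],90);Q=P[P[:,2]>zt-.008];r=cv2.minAreaRect((Q[:,:2]*1000).astype(np.float32))
    print(n,len(P),'ztop',np.percentile(P[:,2],[50,80,90]),r)
    Pa,_=cloud(K,T,d,np.ones(d.shape,bool));q=Pa[(np.hypot(Pa[:,0]-.578,Pa[:,1]+.179)<.028)&(Pa[:,2]<.13)&(Pa[:,2]>.105)];print('cap z',np.median(q[:,2]))
o=ctrl.get_obs();print(o['clock'],o['tool_pos'],o['orientation'])
p,d=vision.snapshot('wrist');cv2.imwrite('pics/w4.png',p[:,:,::-1])
c=vision.camera_info('wrist');M=np.eye(4);M[:3,:3]=Ro.from_euler('xyz',o['orientation'],degrees=True).as_matrix();M[:3,3]=o['tool_pos']
rep('wrist',p,d,c['camera_matrix'],np.linalg.inv(M@c['tool_from_camera']))
p,d=vision.snapshot('scene');cv2.imwrite('pics/s4.png',cv2.resize(p[90:360,130:480,::-1],None,fx=2,fy=2));c=vision.camera_info('scene')
rep('scene',p,d,c['camera_matrix'],c['camera_from_world'])
E
```

```text
clock: 11.75
tool_pos: [0.5776, -0.1797, 0.2706]
orientation: [180.0, -0.1, -179.8]
force: [-0.4, -0.2, -0.5]
opening: 0.0789
11.75 [ 0.57760879 -0.17972106  0.27060482] [ 1.79976784e+02 -1.00602503e-01 -1.79836147e+02]
wrist 1680 ztop [0.15395839 0.1548685  0.15563033] ((585.9943237304688, -188.60116577148438), (61.36201095581055, 56.10255432128906), 65.54103088378906)
cap z 0.11644467620008578
scene 366 ztop [0.15301091 0.15526093 0.15608204] ((580.1249389648438, -176.2398223876953), (62.40808868408203, 24.344688415527344), 76.16407775878906)
cap z 0.11775354503172833
```

View pics/w4.png

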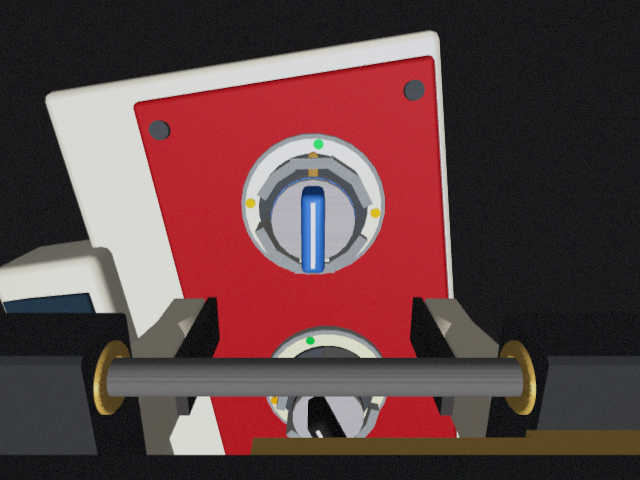

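View pics/s4.png

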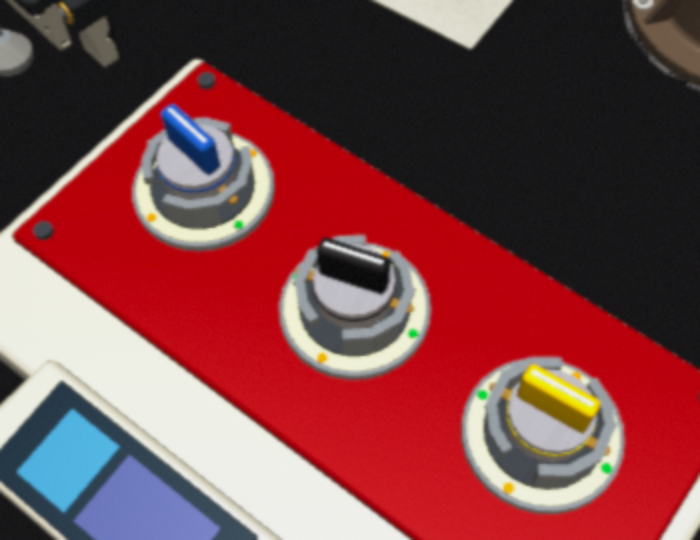

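The blue bar at (313,230) lies along the green dots. Its cap is at 0.1165 m, down from 0.123 m at the start, so the pins are seated. The black and yellow clamps look unchanged. Handing in.

```bash
python3 -c "
from plant import ctrl
print(ctrl.close_job(), ctrl.get_obs()['clock'])"
```

```text
the job is handed in; nothing more can be done
the job is handed in; nothing more can be done
```

The blue clamp is locked, and I handed the job in at about 12 s on the robot's clock. I gripped the bar, pressed it down about 15.5 mm, turned it 79° clockwise (to a blue_turn of about 1.5), let it rise about 9 mm, then let go and lifted clear.

**Seated:** the wrist and scene cameras put the cap at 0.1165 and 0.118 m, down from 0.123 m at the start. The bar's top is at about 0.1555 m, down from about 0.160 m. Both fit the expected 6 mm drop, to within the 2 mm calibration error.

**Turn:** the bar lies along the green dots in the wrist picture. The turn figure comes from the tool's rotation and that picture. My automatic outline fit on the final pictures gave no usable bar angle: the box was 61 by 56 mm from the wrist camera and 62 by 24 mm from the scene camera, against a real bar of 56 by 16 mm.

**Other clamps:** the black and yellow clamps look the same as at the start by eye; I did not measure them.

**Forces:** the readings printed after each move stayed around 10 N or below. At hand-in the gripper was about 0.11 m above the clamp, touching nothing.

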